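# Fetch the eye fitting from the back of the slotted rail

## Robot

A 6-joint arm with a two-finger parallel gripper is mounted at the origin on the work surface; the furniture and walls round the work are solid. World frame = base frame: x ahead of the robot, y to its left, z up, the work surface at z = 0. Lengths are in m, angles in degrees, forces in N, time in s.
With the tool pointing down it reaches from about 0.25 to 0.725 m from the base axis. Payload 9.7 kg.
Tool frame: the origin (TCP) lies between the finger pads; the fingertips stand 25 mm ahead of it and the grasp point (between the pads) lies 6 mm ahead of it; z points along the fingers, y is the line along which they close (so a half turn about z gives the same grasp; the last joint's range is limited). The gripper opens to 85 mm and grips with 20 to 120 N. Pads are 22 mm wide; open, the fingers measure 114 mm over their backs; the gripper's body (76 mm by 85 mm) begins 54 mm behind the grasp point. The pads swing forward as they close: fully open they stand 13 mm farther back than shut.
Start: joints at [67.494, 4.979, 10.078, 95.1, 0, 90], TCP at [0.211, 0.508, 0.236] pointing down, gripper open.
Joint ranges: [-179.16, 179.16], [-48.56, 103.87], [-65.8, 70.77], [-126.05, 130.52], [-82.76, 87.17], [-180, 180]. Speed limits (degrees/s): [127.2, 127.2, 147.25, 180, 180, 180].

## Interface

Orientations are given as [roll, pitch, yaw] about the fixed x, y, z axes, in that order (R = Rz(yaw) Ry(pitch) Rx(roll)).
In Python, from workcell import bot, vision, sensors, job_done gives the robot as it stands (bot), with the cameras (vision), the job as plain functions and the readings (sensors).
- The arm moves only by the shell command python3 drive.py 'ROWS' [FORCE]. ROWS is a JSON list of rows, 1 to 5 of them, each an object with the fields pos (a list: dx, dy, dz in m), yaw (a turn about the tool's z in degrees), aperture (the finger opening in m); a field left out counts as zero (the opening has to be given); each row is the pose to reach, as a shift and turn from the pose commanded when the command began, along the tool's axes at that moment; what a row does not reach only later rows make up. A row lasts 1/12 s, in which the tool goes at most 0.0417 m and 7.16 degrees, less where a joint would pass 70% of its speed; a pose out of reach is approached as far as the arm can. The fingers move at their own pace and stop on an object; FORCE is the grip in N (left out, the last holds). Time passes only in rows, so rows that do not move let the fingers close. It prints the time, the measured TCP pose, the force, the opening and the grip force at its end. Input that does not fit is refused with a message, and nothing moves.
- sensors.get_obs(): the state, without advancing time (a new reading comes with each control period).
- vision.camera(name): name is "scene" or "top" or "wrist"; returns the picture (480x640x3 uint8, blue, green, red); there is no depth.
- vision.camera_info(name): a dict with "mtx" (3x3 intrinsics, pixels), "k1" (the pictures are not rectified: a ray, as slopes to the right and down, at radius r is drawn at 1 + k1 r^2 times it, then the intrinsics apply), "extrinsics" (4x4, takes a point from camera to world coordinates). Camera axes: x right, y down, z forward; pixel columns grow to the right and rows downward; lengths in m; the calibration is good to about 2 mm. A picture is of the moment at which its call begins: read the wrist's pose just before it. camera_info takes no time and is no camera call; for the wrist camera it gives the pose at the moment of the call.
- job_done(): hands the job in; it is judged then, once.
The state is a dict: "time": time; "q": joint angles; "qd": joint speeds; "joint_efforts": joint torques, N m; "ee_pos": TCP position; "tcp_rot": TCP orientation; "wrist_force": force on the tool from outside, world axes, zero at the start; "torque": the same for the moment, N m; "opening": finger opening in m; "grasp_force": force on a finger pad.
Only numpy, scipy, OpenCV 4.12 (cv2) and the standard library are available. Lean on these libraries where they do the work, as an engineer would, in place of code of your own. Each camera call takes 0.05 s, during which the arm holds its last target. There are 200 camera calls.

## Task

The duct kit needs the ring-eye fitting from the closed back end of the slotted rail, whose lips let fittings slide out only through the open end: slide out the two fittings in front of it and stand both on the black rubber mat. Then slide out the eye fitting and stand it upright in the middle of the empty grey tray, leaving the bolts and the sheet-metal corner in the other trays alone. Finally slide the other two back into the rail, each to the place where it was (they are set out for the next job, so to within a centimetre).

Things in the scene. Friction and masses are not known exactly. Their poses are not given: they have to be found in the camera images.
- rail: Steel channel fixed on the bench, slot upward: 250 mm long (x), 42 wide, 24 high, low bolted feet beside it. Origin: centre of its underside; +x points to the closed end (black plate, x = +125 mm), open end at x = -125 mm. Inside 37 mm wide, floor 2.5 mm above the bench; slot 22 mm wide, its lips reach down to 15 mm above the bench: fittings only slide along x and cannot be lifted out.
- rail_mouth (a point): Middle of the rail's open end, on its inner floor (2.5 mm above the bench); its x axis points into the rail. A fitting's foot (8 mm thick, 32 wide) enters here with 2.5 mm play to either side and 4.5 mm in height; its round ends guide it in. Its flange (underside 26.5 mm or more above the foot's underside) passes over the lips.
- eye_fitting: Steel fitting with an upright ring eye (39 mm across, hole 14, 11 thick along y), 76 mm high, 0.16 kg; rearmost in the rail. Foot (all three): oblong, 48 mm long (x), 32 wide (y), 8 thick, ends round, then a 12 mm neck and a flange. Origin: centre of the foot's underside, z up; at the start x points to the rail's closed end, foot on the rail's floor. Grip across y, 50 to 62 mm above the origin.
- hex_fitting: Steel fitting with a long upright hexagon nut (24 mm across the flats that face +y and -y, from 30 to 70 mm above the origin) and a stud on top, 76 mm high, 0.18 kg; foot, origin and axes as eye_fitting, flange 32 mm across. First or second from the rail's open end. Grip across y, 50 to 60 mm above the origin.
- cleat_fitting: Steel fitting with an upright flat plate (8 mm thick along y, 36 mm long along x, top 76 mm above the origin, a bolt hole in it) on a 40 mm square flange (26.5 to 30.5 mm above the origin), 0.16 kg; foot, origin and axes as eye_fitting. First or second from the rail's open end. Grip the plate across y, 50 to 62 mm above the origin.
- mat: Black rubber mat, 110 (x) x 180 (y) x 3 mm thick, fixed on the bench. Origin: centre of its underside.
- empty_tray: The one empty of three alike open grey steel trays that stand in a row: 96 x 96 mm outside, 25 mm high, walls and floor 2 mm. Origin: centre of its underside. Fixed.
- bolt_a: M8 bolt, 38 mm long, lying in another tray; to be left alone.
- bolt_b: M8 bolt, 38 mm long, lying beside bolt_a; to be left alone.
- corner: Thin pressed sheet-metal corner, 85 x 85 x 8 mm, lying in the third tray; to be left alone.

How it is judged:
By the outcome, as a careful person would: the job done as asked, in the order asked, and still so for the second after the job is handed in, with the robot touching nothing.
It also fails if it takes over 128 s, if anything falls off the work surface, if the arm or the gripper's body presses on something with over 40 N, if the wrist force passes 120 N, or if a joint passes its speed limit or range.

## Working session

There is one attempt and no reset: what is moved stays moved. The work goes in short steps, Python scripts to look and compute and a shell command to move; the robot and the scene stay as the last step left them, time stands still between calls to the robot, and variables do not carry over. Pictures are saved under pics/ and viewed, at most 15 in all, crops included, and the job is handed in when it is done.

```bash
ls; mkdir -p pics
python3 - <<'E'
from workcell import bot, vision, sensors, job_done
import cv2,numpy as np
o=sensors.get_obs();print(o)
for n in ["scene","top"]:
    i=vision.camera_info(n);print(n,i)
    cv2.imwrite(f"pics/{n}0.png",vision.camera(n))
print(vision.camera_info("wrist"))
E
```

```text
drive.py
pics
workcell.py
{'time': 0.0, 'q': array([6.74953837e+01, 5.01069847e+00, 1.00344548e+01, 9.51003497e+01,
       1.94061631e-03, 9.00001385e+01]), 'qd': array([ 0.04422722, -0.06350619,  0.05658039, -0.142238  ,  0.07255289,
       -0.05313775]), 'joint_efforts': array([-4.27056526e-03, -5.20393109e+01,  4.64804792e+01,  1.66038796e-02,
       -1.04305568e-04, -2.54801726e-06]), 'ee_pos': array([0.21042025, 0.50790847, 0.23538693]), 'tcp_rot': array([-1.79923407e+02, -1.94042945e-03,  1.57495243e+02]), 'wrist_force': array([ 0.79874884, -0.26862641,  0.36008175]), 'torque': array([ 0.02351157,  0.00095595, -0.00030569]), 'grasp_force': 0.0, 'opening': 0.08535092720662009}
scene {'mtx': array([[442.94306965,   0.        , 325.46138749],
       [  0.        , 442.94306965, 235.01340417],
       [  0.        ,   0.        ,   1.        ]]), 'k1': -0.0983006158137019, 'extrinsics': array([[ 0.58172545, -0.48411117,  0.65362977, -0.00948938],
       [-0.81336437, -0.35197487,  0.46319768, -0.36698657],
       [ 0.00582208, -0.80109304, -0.59851152,  0.53790923],
       [ 0.     
[... 445 characters left out ...]
e-04, -1.48364701e-01, -9.88932684e-01,
         1.10445188e+00],
       [ 0.00000000e+00,  0.00000000e+00,  0.00000000e+00,
         1.00000000e+00]])}
{'mtx': array([[426.6051581 ,   0.        , 315.27398454],
       [  0.        , 426.6051581 , 242.19756774],
       [  0.        ,   0.        ,   1.        ]]), 'k1': -0.025541909755742137, 'extrinsics': array([[ 3.82828748e-01,  8.90591353e-01,  2.45538574e-01,
         1.47728725e-01],
       [ 9.23818995e-01, -3.68833525e-01, -1.02568491e-01,
         5.34030618e-01],
       [-7.83753489e-04,  2.66099365e-01, -9.63945285e-01,
         3.73367297e-01],
       [ 0.00000000e+00,  0.00000000e+00,  0.00000000e+00,
         1.00000000e+00]])}
```

View pics/scene0.png

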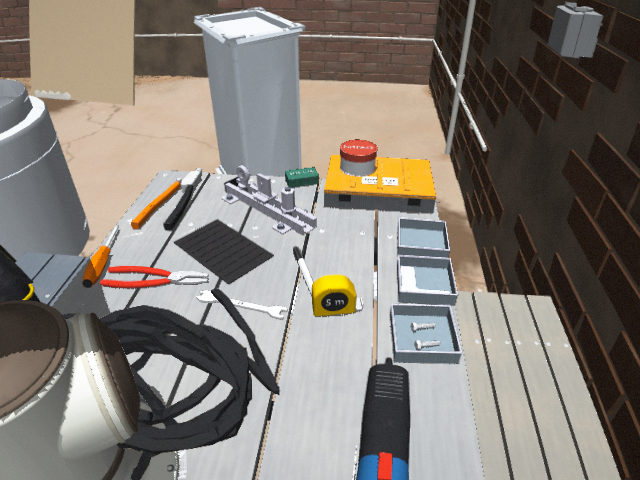

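View pics/top0.png

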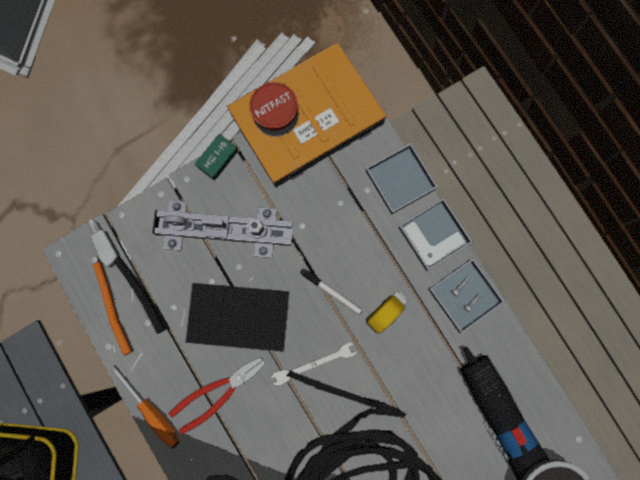

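```bash
cat > h.py <<'E'
import numpy as np,cv2
from workcell import bot, vision, sensors, job_done
def ray(info,px):
    K=info["mtx"];k1=info["k1"];E=np.array(info["extrinsics"])
    p=np.atleast_2d(px).astype(float)[:,None]
    n=cv2.undistortPoints(p,K,np.array([k1,0,0,0.]),None,None,None)[:,0] if 0 else cv2.undistortPointsIter(p,K,np.array([k1,0,0,0.]),None,None,(3,60,1e-10))[:,0]
    d=np.c_[n,np.ones(len(n))]@E[:3,:3].T
    return E[:3,3],d
def onz(info,px,z):
    o,d=ray(info,px); return o+d*((z-o[2])/d[:,2])[:,None]
def two(i1,p1,i2,p2):
    o1,d1=ray(i1,p1);o2,d2=ray(i2,p2);out=[]
    for a,b in zip(d1,d2):
        s=np.linalg.lstsq(np.c_[a,-b],o2-o1,rcond=None)[0]
        x,y=o1+a*s[0],o2+b*s[1];out.append(np.r_[(x+y)/2,np.linalg.norm(x-y)])
    return np.array(out)
def proj(info,P):
    E=np.array(info["extrinsics"]);c=(np.atleast_2d(P)-E[:3,3])@E[:3,:3]
    n=c[:,:2]/c[:,2:];n=n*(1+info["k1"]*(n**2).sum(1))[:,None]
    return n@info["mtx"][:2,:2].T+info["mtx"][:2,2]
def toolrel(P,yaw=None):
    """shift in tool axes from the measured TCP to world P"""
    from scipy.spatial.transform import Rotation as R
    o=sensors.get_obs();return R.from_euler('xyz',o['tcp_rot'],degrees=True).as_matrix().T@(np.array(P)-o['ee_pos'])
E
python3 - <<'E'
from h import *
t=vision.camera_info("top");s=vision.camera_info("scene")
print("rail closed/open mid top",onz(t,[(155,223),(293,233)],.024))
print("mat corners",onz(t,[(193,284),(289,291),(284,351),(187,344)],.003))
print("tray outer",onz(t,[(409,146),(437,187),(394,213),(367,170)],.025))
print("hex,eye",two(t,[(256,227),(176,207)],s,[(288,192),(242,168)]))
E
```

```text
rail closed/open mid top [[0.59535224 0.33198785 0.024     ]
 [0.56970843 0.07917065 0.024     ]]
mat corners [[0.48355735 0.26575292 0.003     ]
 [0.46627376 0.08967088 0.003     ]
 [0.35835294 0.10078876 0.003     ]
 [0.37481224 0.27666185 0.003     ]]
tray outer [[ 0.72748977 -0.13921867  0.025     ]
 [ 0.64801658 -0.18694476  0.025     ]
 [ 0.60141943 -0.10547406  0.025     ]
 [ 0.68343081 -0.0593137   0.025     ]]
hex,eye [[5.74360012e-01 1.40717339e-01 7.08341212e-02 1.93343126e-04]
 [6.07940722e-01 2.89719199e-01 6.53610306e-02 1.97999575e-02]]
```

```bash
python3 - <<'E'
from h import *
print(toolrel([.575,.19,.26]))
E
python3 drive.py '[{"pos":[-0.04,-0.01,-0.01],"yaw":7,"aperture":0.085},{"pos":[-0.08,-0.02,-0.02],"yaw":14,"aperture":0.085},{"pos":[-0.12,-0.03,-0.024],"yaw":21,"aperture":0.085},{"pos":[-0.16,-0.04,-0.024],"yaw":28,"aperture":0.085},{"pos":[-0.2,-0.05,-0.024],"yaw":35,"aperture":0.085}]'
python3 - <<'E'
from h import *
print(toolrel([.575,.19,.26]))
E
```

```text
[-0.4584862  -0.15419824 -0.02435251]
time: 0.52
ee_pos: [0.377, 0.3843, 0.2603]
tcp_rot: [180.0, -0.0, 122.2]
wrist_force: [-0.1, 0.3, 0.5]
opening: 0.085
grasp_force: 0.0
[-0.26989686  0.06406329  0.00027183]
```

```bash
python3 drive.py '[{"pos":[-0.04,0.01,0],"yaw":7,"aperture":0.085},{"pos":[-0.08,0.02,0],"yaw":14,"aperture":0.085},{"pos":[-0.12,0.03,0],"yaw":21,"aperture":0.085},{"pos":[-0.16,0.04,0],"yaw":28,"aperture":0.085},{"pos":[-0.2,0.05,0],"yaw":35,"aperture":0.085}]'
python3 drive.py '[{"pos":[-0.03,0.03,0],"yaw":3,"aperture":0.085},{"pos":[-0.06,0.05,0],"yaw":3,"aperture":0.085},{"pos":[-0.06,0.05,0],"yaw":3,"aperture":0.085}]'
python3 - <<'E'
from h import *
import pickle
i=vision.camera_info("wrist");im=vision.camera("wrist")
cv2.imwrite("pics/w1.png",im);pickle.dump(i,open("w1.pkl","wb"));o=sensors.get_obs();print(o['ee_pos'],o['tcp_rot'],o['q'],toolrel([.575,.19,.26]))
E
```

```text
time: 0.93
ee_pos: [0.5266, 0.242, 0.2598]
tcp_rot: [-180.0, 0.0, 87.1]
wrist_force: [0.3, 0.5, 0.8]
opening: 0.0849
grasp_force: 0.0
time: 1.18
ee_pos: [0.5756, 0.1765, 0.2586]
tcp_rot: [-179.9, 0.1, 84.2]
wrist_force: [-0.0, 0.7, 0.1]
opening: 0.0851
grasp_force: 0.0
[0.57420607 0.17872359 0.25891084] [-1.79916508e+02  5.58762456e-02  8.42391946e+01] [ 1.72976494e+01  1.30322342e+01  2.17290513e+01  9.87955240e+01
 -1.87105503e-02  1.13058512e+02] [ 0.01129808 -0.00034356 -0.00109968]
```

View pics/w1.png

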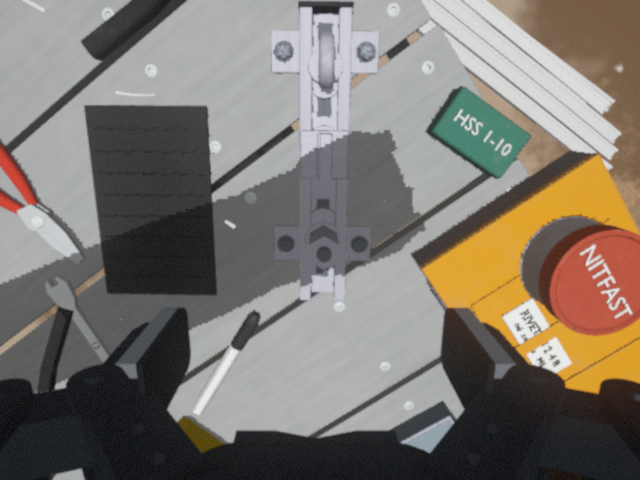

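```bash
python3 drive.py '[{"pos":[0.04,0,0],"aperture":0.085},{"pos":[0.07,0,0],"aperture":0.085},{"pos":[0.07,0,0],"aperture":0.085},{"pos":[0.07,0,0],"aperture":0.085}]'
python3 - <<'E'
from h import *
import pickle
i=vision.camera_info("wrist");im=vision.camera("wrist")
cv2.imwrite("pics/w2.png",im);pickle.dump(i,open("w2.pkl","wb"));o=sensors.get_obs();print(o['ee_pos'],o['tcp_rot'])
a=cv2.imread("pics/w1.png")[0:300,250:400];b=im[70:370,250:400]
c=cv2.convertScaleAbs(np.hstack([a,b]),alpha=1.2,beta=20)
cv2.imwrite("pics/ab.png",cv2.resize(c,(600,600),interpolation=cv2.INTER_CUBIC))
E
```

```text
time: 1.57
ee_pos: [0.5787, 0.2534, 0.2593]
tcp_rot: [-179.9, 0.0, 84.7]
wrist_force: [-0.2, -1.1, -0.7]
opening: 0.0851
grasp_force: 0.0
[0.57877592 0.25242563 0.25964128] [-1.79949607e+02  3.08366544e-02  8.46187632e+01]
```

View pics/ab.png

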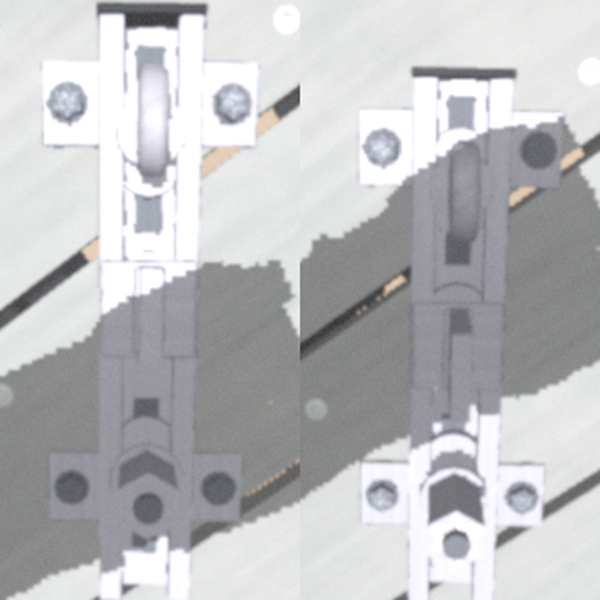

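Run:
```python
from h import *
import pickle
A=pickle.load(open("w1.pkl","rb"));B=pickle.load(open("w2.pkl","rb"))
fa=lambda *p:np.array(p)/2+[250,0]
fb=lambda *p:(np.array(p)-[300,0])/2+[250,70]
names=["stud","flTL","flTR","flBL","plateTL","plateTR","railcloseL","railcloseR"]
X=two(A,fa((148,508),(103,262),(195,262),(103,356),(100,12),(205,12)),B,fb((456,544),(415,303),(503,303),(415,388),(414,78),(514,78)))
for n,x in zip(["stud","flTL","flTR","flBL","plTL","plTR"],X.round(4)):print(n,x)
L=onz(A,fa((100,40),(200,40),(102,590),(189,590)),.024);print(L.round(4));
L2=onz(B,fb((413,90),(514,90),(410,595),(497,595)),.024);print(L2.round(4))
for Q in(L,L2):
    d=(Q[0]+Q[1]-Q[2]-Q[3])/2;print(np.degrees(np.arctan2(d[1],d[0])),np.linalg.norm(Q[0]-Q[1]),(Q[0]+Q[1])/2,(Q[2]+Q[3])/2)
# bolts on feet, z~?
print(two(A,fa((67,103),(233,103),(70,488),(218,488)),B,fb((382,147),(538,152),(382,495),(522,495))).round(4))
print(onz(A,[(86,107),(207,106),(216,294),(107,293)],.003))
```

```text
stud [0.5785 0.145  0.0756 0.    ]
flTL [0.5697 0.2395 0.031  0.    ]
flTR [6.081e-01 2.356e-01 2.960e-02 5.000e-04]
flBL [5.658e-01 2.010e-01 3.290e-02 4.000e-04]
plTL [5.787e-01 3.338e-01 2.940e-02 3.000e-04]
plTR [0.6197 0.33   0.0279 0.    ]
[[0.5777 0.325  0.024 ]
 [0.6173 0.321  0.024 ]
 [0.5527 0.0913 0.024 ]
 [0.5933 0.0871 0.024 ]]
[[0.5775 0.3292 0.024 ]
 [0.6198 0.3253 0.024 ]
 [0.5525 0.091  0.024 ]
 [0.5954 0.087  0.024 ]]
84.0070494654868 0.03982055615527115 [0.59750373 0.32299128 0.024     ] [0.57295929 0.08918989 0.024     ]
84.07774696135452 0.042434323042912524 [0.59866678 0.32725528 0.024     ] [0.57394966 0.0889778  0.024     ]
[[5.608e-01 3.064e-01 3.300e-03 1.000e-04]
 [6.300e-01 2.981e-01 1.120e-02 5.000e-04]
 [5.421e-01 1.367e-01 4.200e-03 8.000e-04]
 [6.125e-01 1.286e-01 7.000e-04 5.000e-04]]
[[0.38063388 0.27984243 0.003     ]
 [0.48814971 0.26905875 0.003     ]
 [0.46717587 0.09216153 0.003     ]
 [0.35873566 0.10399042 0.003     ]]
```

```bash
cat >> h.py <<'E'
def avg(n=8):
    P=[];Q=[]
    for _ in range(n):
        vision.camera("wrist");o=sensors.get_obs();P.append(o['ee_pos']);Q.append((o['tcp_rot']+[0,0,0])%360)
    return np.mean(P,0),np.mean(Q,0)[2],np.std(P,0)
def rel(P,n=8):
    p,y,s=avg(n);a=np.radians(y);d=np.array(P)-p
    print("pos",p.round(4),"yaw",y.round(2),"sd",s.round(4),o_() )
    print("tool shift",np.round([np.cos(a)*d[0]+np.sin(a)*d[1],np.sin(a)*d[0]-np.cos(a)*d[1],-d[2]],4))
def o_():
    o=sensors.get_obs();return "t %.2f F %s grip %.1f open %.4f"%(o['time'],o['wrist_force'].round(1),o['grasp_force'],o['opening'])
E
python3 - <<'E'
from h import *
rel([.579,.145,.0635])
E
```

```text
pos [0.5793 0.251  0.2603] yaw 84.48 sd [0.0002 0.0003 0.0002] t 2.02 F [-0.3  0.   0.1] grip 0.0 open 0.0848
tool shift [-0.1055  0.0099  0.1968]
```

```bash
python3 drive.py '[{"pos":[-0.04,0.004,0.005],"yaw":0.4,"aperture":0.06},{"pos":[-0.08,0.008,0.01],"yaw":0.4,"aperture":0.06},{"pos":[-0.1055,0.0099,0.04],"yaw":0.4,"aperture":0.06},{"pos":[-0.1055,0.0099,0.08],"yaw":0.4,"aperture":0.06},{"pos":[-0.1055,0.0099,0.12],"yaw":0.4,"aperture":0.06}]' 40
python3 drive.py '[{"pos":[0,0,0.03],"aperture":0.06},{"pos":[0,0,0.06],"aperture":0.06},{"pos":[0,0,0.0768],"aperture":0.06},{"pos":[0,0,0.0768],"aperture":0.06}]'
python3 - <<'E'
from h import *
rel([.579,.145,.0635],6)
i=vision.camera_info("wrist");im=vision.camera("wrist");cv2.imwrite("pics/w3.png",im)
E
```

```text
time: 2.43
ee_pos: [0.5798, 0.1434, 0.1401]
tcp_rot: [179.8, -0.1, 83.9]
wrist_force: [0.3, 1.1, -0.7]
opening: 0.0595
grasp_force: 0.0
time: 2.77
ee_pos: [0.5769, 0.1444, 0.0589]
tcp_rot: [-179.7, 0.1, 84.1]
wrist_force: [-0.0, -0.1, -0.1]
opening: 0.0599
grasp_force: 0.0
pos [0.5796 0.1453 0.0644] yaw 84.08 sd [0.0008 0.0003 0.0013] t 3.07 F [ 0.2 -0.1  0.2] grip 0.0 open 0.0603
tool shift [-0.0004 -0.0006  0.0009]
```

View pics/w3.png

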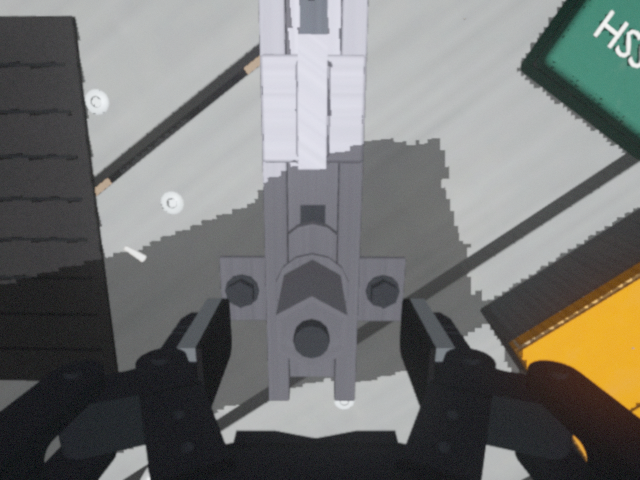

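```bash
python3 drive.py '[{"aperture":0.015},{"aperture":0.015},{"aperture":0.015},{"aperture":0.015},{"aperture":0.015}]' 40
python3 drive.py '[{"aperture":0.015},{"aperture":0.015},{"aperture":0.015}]' 40
python3 - <<'E'
from h import *
rel([.579,.145,.0635],6)
E
```

```text
time: 3.53
ee_pos: [0.5794, 0.1454, 0.0638]
tcp_rot: [180.0, -0.0, 84.1]
wrist_force: [-2.1, -0.7, 4.5]
opening: 0.0224
grasp_force: 39.6
time: 3.78
ee_pos: [0.5794, 0.1454, 0.0637]
tcp_rot: [180.0, -0.0, 84.1]
wrist_force: [-0.8, 1.4, 5.3]
opening: 0.0228
grasp_force: 39.7
pos [0.5794 0.1454 0.0637] yaw 84.09 sd [0. 0. 0.] t 4.08 F [-0.8 -0.9  5.9] grip 39.7 open 0.0233
tool shift [-0.0004 -0.0003  0.0002]
```

```bash
python3 drive.py '[{"pos":[0,0,-0.002],"aperture":0.015},{"pos":[-0.01,0,-0.002],"aperture":0.015},{"pos":[-0.025,0,-0.002],"aperture":0.015},{"pos":[-0.04,0,-0.002],"aperture":0.015}]'
python3 drive.py '[{"pos":[-0.02,0,0],"aperture":0.015},{"pos":[-0.04,0,0],"aperture":0.015},{"pos":[-0.06,0,0],"aperture":0.015},{"pos":[-0.06,0,0],"aperture":0.015}]'
python3 - <<'E'
from h import *
rel([.5794,.1454,.0637],4)
cv2.imwrite("pics/w4.png",vision.camera("wrist"))
E
```

```text
time: 4.42
ee_pos: [0.5746, 0.1042, 0.0647]
tcp_rot: [-179.9, 0.0, 84.1]
wrist_force: [-0.2, -1.0, -2.2]
opening: 0.0228
grasp_force: 39.4
time: 4.75
ee_pos: [0.5681, 0.0415, 0.0651]
tcp_rot: [-180.0, 0.1, 83.9]
wrist_force: [0.9, -0.6, -2.0]
opening: 0.0228
grasp_force: 39.4
pos [0.5686 0.0444 0.0651] yaw 83.98 sd [0.0002 0.0009 0.    ] t 4.95 F [-0.1 -0.1 -2.1] grip 39.4 open 0.0228
tool shift [1.016e-01 1.000e-04 1.400e-03]
```

View pics/w4.png

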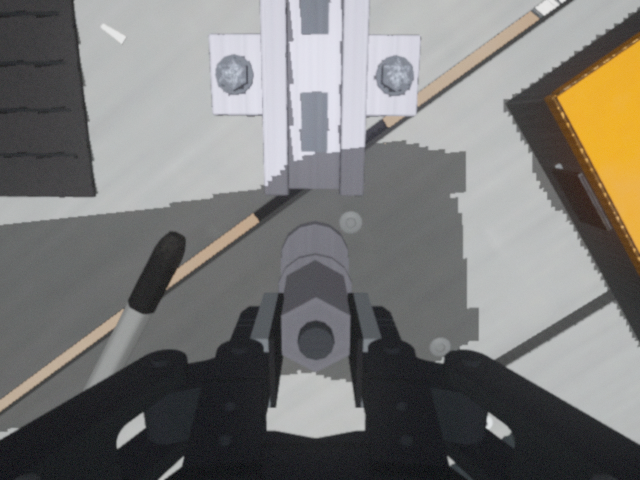

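```bash
python3 drive.py '[{"pos":[0,0,-0.025],"aperture":0.015},{"pos":[0,0,-0.05],"aperture":0.015},{"pos":[0.018,-0.035,-0.055],"aperture":0.015},{"pos":[0.035,-0.07,-0.055],"aperture":0.015},{"pos":[0.05,-0.105,-0.055],"aperture":0.015}]'
python3 drive.py '[{"pos":[0.015,-0.032,0],"aperture":0.015},{"pos":[0.0255,-0.0538,0.01],"aperture":0.015},{"pos":[0.0255,-0.0538,0.03],"aperture":0.015},{"pos":[0.0255,-0.0538,0.045],"aperture":0.015},{"pos":[0.0255,-0.0538,0.045],"aperture":0.015}]'
python3 - <<'E'
from h import *
rel([.4185,.136,.0642],4)
E
```

```text
time: 5.42
ee_pos: [0.4688, 0.1075, 0.1206]
tcp_rot: [180.0, -0.0, 84.1]
wrist_force: [0.6, 1.7, -2.7]
opening: 0.0228
grasp_force: 40.2
time: 5.83
ee_pos: [0.4169, 0.1377, 0.0728]
tcp_rot: [-179.8, 0.1, 84.2]
wrist_force: [0.2, 0.3, -1.4]
opening: 0.023
grasp_force: 40.3
pos [0.4186 0.1376 0.0755] yaw 84.13 sd [0.0006 0.     0.0008] t 6.03 F [ 0.1  0.9 -1.7] grip 40.3 open 0.0233
tool shift [-0.0016  0.      0.0113]
```

```bash
python3 drive.py '[{"pos":[0,0,0.006],"aperture":0.015},{"pos":[0,0,0.01],"aperture":0.015},{"pos":[0,0,0.011],"aperture":0.015},{"pos":[0,0,0.011],"aperture":0.015}]'
python3 - <<'E'
from h import *
rel([.4185,.136,.0642],6)
E
```

```text
time: 6.37
ee_pos: [0.4189, 0.1372, 0.0643]
tcp_rot: [180.0, -0.0, 84.1]
wrist_force: [0.0, -0.3, -1.8]
opening: 0.0228
grasp_force: 40.4
pos [0.4188 0.1373 0.0643] yaw 84.08 sd [0. 0. 0.] t 6.67 F [-0.5 -0.3 -1.6] grip 40.4 open 0.0230
tool shift [-0.0013 -0.0002  0.0001]
```

```bash
python3 drive.py '[{"pos":[0,0,0.0005],"aperture":0.015},{"pos":[0,0,0.001],"aperture":0.015},{"pos":[0,0,0.001],"aperture":0.015}]'; python3 drive.py '[{"pos":[0,0,0.0005],"aperture":0.015},{"pos":[0,0,0.001],"aperture":0.015},{"pos":[0,0,0.001],"aperture":0.015}]'
python3 - <<'E'
from h import *
rel([.4185,.136,.0642],4)
E
```

```text
time: 6.92
ee_pos: [0.4189, 0.1374, 0.0642]
tcp_rot: [180.0, -0.0, 84.1]
wrist_force: [-3.0, -1.2, 8.0]
opening: 0.0227
grasp_force: 41.4
time: 7.17
ee_pos: [0.419, 0.1374, 0.0642]
tcp_rot: [179.9, -0.0, 84.1]
wrist_force: [-6.5, -3.0, 16.3]
opening: 0.0226
grasp_force: 42.5
pos [0.419  0.1374 0.0642] yaw 84.1 sd [0. 0. 0.] t 7.37 F [-6.3 -1.6 16.3] grip 42.5 open 0.0228
tool shift [-0.0015 -0.0003 -0.    ]
```

```bash
python3 drive.py '[{"pos":[0,0,-0.0015],"aperture":0.015},{"pos":[0,0,-0.0015],"aperture":0.015},{"pos":[0,0,-0.0015],"aperture":0.03},{"pos":[0,0,-0.0015],"aperture":0.05},{"pos":[0,0,-0.0015],"aperture":0.05}]'
python3 drive.py '[{"aperture":0.05},{"aperture":0.05},{"aperture":0.05}]'
python3 - <<'E'
from h import *
rel([.4185,.136,.0642],6)
cv2.imwrite("pics/s1.png",vision.camera("scene"))
E
```

```text
time: 7.78
ee_pos: [0.4187, 0.1373, 0.0636]
tcp_rot: [-180.0, 0.0, 84.1]
wrist_force: [0.6, -0.2, 0.2]
opening: 0.0497
grasp_force: 0.0
time: 8.03
ee_pos: [0.4187, 0.1373, 0.0637]
tcp_rot: [-180.0, 0.0, 84.1]
wrist_force: [-0.1, 0.5, -0.2]
opening: 0.0498
grasp_force: 0.0
pos [0.4188 0.1373 0.0638] yaw 84.09 sd [0. 0. 0.] t 8.33 F [-0.2 -0.2 -0.3] grip 0.0 open 0.0500
tool shift [-0.0013 -0.0001 -0.0004]
```

```bash
python3 drive.py '[{"pos":[0,0,-0.04],"aperture":0.05},{"pos":[0,0,-0.075],"aperture":0.05},{"pos":[0.02,0.03,-0.075],"aperture":0.05},{"pos":[0.04,0.065,-0.075],"aperture":0.05},{"pos":[0.06,0.1,-0.075],"aperture":0.05}]'
python3 drive.py '[{"pos":[0.02,0.03,0],"aperture":0.05},{"pos":[0.0377,0.0589,0],"aperture":0.05},{"pos":[0.0377,0.0589,0.02],"aperture":0.05},{"pos":[0.0377,0.0589,0.05],"aperture":0.05},{"pos":[0.0377,0.0589,0.0743],"aperture":0.05}]'
python3 - <<'E'
from h import *
rel([.587,.218,.0645],5)
cv2.imwrite("pics/w5.png",vision.camera("wrist"))
E
```

```text
time: 8.8
ee_pos: [0.5262, 0.1875, 0.1402]
tcp_rot: [179.8, -0.1, 84.1]
wrist_force: [0.5, 0.0, 1.0]
opening: 0.0501
grasp_force: 0.0
time: 9.22
ee_pos: [0.5873, 0.2184, 0.0624]
tcp_rot: [-180.0, 0.0, 84.1]
wrist_force: [0.1, -0.1, -0.1]
opening: 0.0503
grasp_force: 0.0
pos [0.5858 0.2178 0.0621] yaw 84.1 sd [0.0011 0.0004 0.0034] t 9.47 F [ 0.1 -0.3  0.1] grip 0.0 open 0.0496
tool shift [ 0.0003  0.0012 -0.0024]
```

View pics/w5.png

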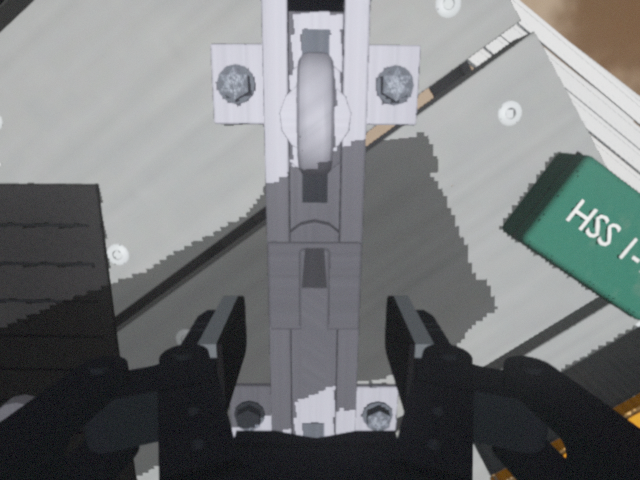

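View pics/s1.png

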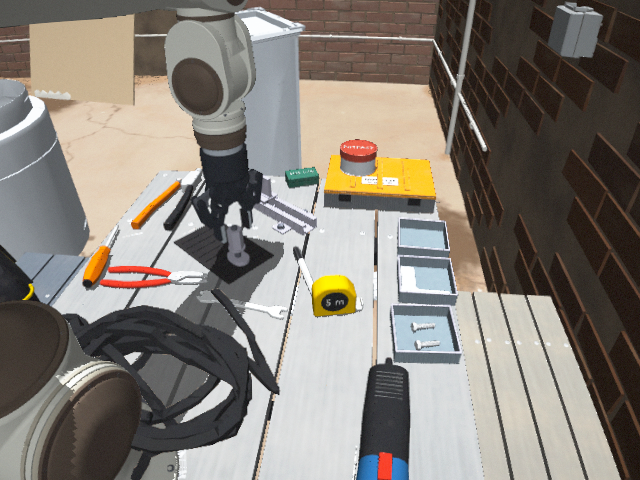

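Run:
```python
from h import *
i=vision.camera_info("wrist")
u=np.array([.1037,.9946,0]);v=np.array([-.9946,.1037,0])
print(onz(i,[(270,242),(360,242),(271,328),(359,328)],.033).round(4))
print(proj(i,[np.array([.587,.218,0])+a*u+b*v+[0,0,z] for a,b,z in [(.02,.02,.033),(-.02,-.02,.033),(.018,.004,.0785),(-.018,-.004,.0785)]]).round(0))
rel([.587,.218,.0645],4)
```

```text
[[0.5705 0.2406 0.033 ]
 [0.6079 0.2367 0.033 ]
 [0.5658 0.2014 0.033 ]
 [0.6045 0.1973 0.033 ]]
[[267. 244.]
 [360. 331.]
 [303. 288.]
 [327. 387.]]
pos [0.5877 0.2184 0.0666] yaw 84.09 sd [0.0001 0.     0.0003] t 9.72 F [-0.2 -0.1  0.5] grip 0.0 open 0.0501
tool shift [-0.0005 -0.0006  0.0021]
```

```bash
python3 drive.py '[{"pos":[0,0,0.002],"aperture":0.05},{"pos":[0,0,0.002],"aperture":0.03},{"pos":[0,0,0.002],"aperture":0},{"pos":[0,0,0.002],"aperture":0},{"pos":[0,0,0.002],"aperture":0}]' 40
python3 drive.py '[{"aperture":0},{"aperture":0},{"aperture":0},{"aperture":0}]'
python3 - <<'E'
from h import *
rel([.587,.218,.0645],5)
E
```

```text
time: 10.13
ee_pos: [0.5869, 0.2181, 0.0626]
tcp_rot: [180.0, -0.0, 84.1]
wrist_force: [-0.1, 0.6, -2.6]
opening: 0.0071
grasp_force: 39.2
time: 10.47
ee_pos: [0.5869, 0.2182, 0.0626]
tcp_rot: [180.0, -0.0, 84.1]
wrist_force: [0.0, 0.8, 0.3]
opening: 0.0068
grasp_force: 39.6
pos [0.5869 0.2182 0.0626] yaw 84.09 sd [0. 0. 0.] t 10.72 F [-0.7 -0.1  1.6] grip 39.7 open 0.0074
tool shift [-0.0002  0.0001 -0.0019]
```

```bash
python3 drive.py '[{"pos":[0,0,-0.002],"aperture":0},{"pos":[-0.01,0,-0.002],"aperture":0},{"pos":[-0.035,0,-0.002],"aperture":0},{"pos":[-0.07,0,-0.002],"aperture":0},{"pos":[-0.09,0,-0.002],"aperture":0}]' && python3 drive.py '[{"pos":[-0.02,0,0],"aperture":0},{"pos":[-0.045,0,0],"aperture":0},{"pos":[-0.07,0,0],"aperture":0},{"pos":[-0.083,0,0],"aperture":0},{"pos":[-0.083,0,0],"aperture":0}]'
python3 - <<'E'
from h import *
rel([.428,.231,.0635],4)
cv2.imwrite("pics/w6.png",vision.camera("wrist"))
E
```

```text
time: 11.13
ee_pos: [0.5767, 0.1259, 0.064]
tcp_rot: [-179.9, 0.1, 84.1]
wrist_force: [0.9, -0.6, -0.7]
opening: 0.0071
grasp_force: 39.2
time: 11.55
ee_pos: [0.5685, 0.0433, 0.0643]
tcp_rot: [-180.0, 0.0, 83.9]
wrist_force: [0.3, 0.7, -2.1]
opening: 0.0068
grasp_force: 39.2
pos [0.5689 0.0458 0.0644] yaw 84.05 sd [0.0001 0.0007 0.    ] t 11.75 F [-0.5  0.8 -1.8] grip 39.2 open 0.0068
tool shift [ 0.1696 -0.1594  0.0009]
```

View pics/w6.png

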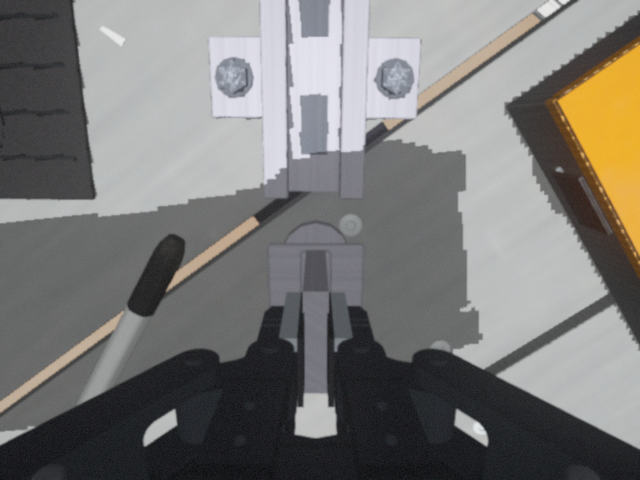

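```bash
python3 drive.py '[{"pos":[0,0,-0.03],"aperture":0},{"pos":[0,0,-0.06],"aperture":0},{"pos":[0.025,-0.025,-0.06],"aperture":0},{"pos":[0.05,-0.05,-0.06],"aperture":0},{"pos":[0.075,-0.075,-0.06],"aperture":0}]' && python3 drive.py '[{"pos":[0.025,-0.025,0],"aperture":0},{"pos":[0.05,-0.05,0],"aperture":0},{"pos":[0.075,-0.07,0],"aperture":0},{"pos":[0.0946,-0.0844,0],"aperture":0},{"pos":[0.0946,-0.0844,0.015],"aperture":0}]' && python3 drive.py '[{"pos":[0,0,0.02],"aperture":0},{"pos":[0,0,0.036],"aperture":0},{"pos":[0,0,0.042],"aperture":0},{"pos":[0,0,0.044],"aperture":0},{"pos":[0,0,0.044],"aperture":0}]'
python3 - <<'E'
from h import *
rel([.428,.231,.0631],5)
E
```

```text
time: 12.22
ee_pos: [0.5016, 0.1299, 0.1249]
tcp_rot: [180.0, -0.0, 84.1]
wrist_force: [0.4, 0.9, -3.0]
opening: 0.0071
grasp_force: 39.9
time: 12.63
ee_pos: [0.4268, 0.2356, 0.1121]
tcp_rot: [179.8, -0.2, 84.4]
wrist_force: [1.0, -0.0, -1.6]
opening: 0.007
grasp_force: 39.9
time: 13.05
ee_pos: [0.4278, 0.2315, 0.0656]
tcp_rot: [-180.0, 0.0, 84.1]
wrist_force: [0.4, 0.7, -1.8]
opening: 0.0067
grasp_force: 39.8
pos [0.4284 0.2315 0.0664] yaw 84.09 sd [0.0001 0.0001 0.0001] t 13.30 F [-0.3 -0.6 -2.5] grip 39.8 open 0.0072
tool shift [-0.0005 -0.0004  0.0033]
```

```bash
python3 drive.py '[{"pos":[0,0,0.0015],"aperture":0},{"pos":[0,0,0.0025],"aperture":0},{"pos":[0,0,0.0028],"aperture":0},{"pos":[0,0,0.0028],"aperture":0}]' && python3 drive.py '[{"pos":[0,0,0.0004],"aperture":0},{"pos":[0,0,0.0008],"aperture":0},{"pos":[0,0,0.0008],"aperture":0},{"pos":[0,0,0.0008],"aperture":0}]'
```

```text
time: 13.63
ee_pos: [0.4282, 0.2312, 0.063]
tcp_rot: [180.0, -0.0, 84.1]
wrist_force: [-0.1, -0.8, 2.0]
opening: 0.0072
grasp_force: 40.3
time: 13.97
ee_pos: [0.4282, 0.2312, 0.063]
tcp_rot: [179.9, -0.0, 84.1]
wrist_force: [-2.0, -1.5, 9.2]
opening: 0.0077
grasp_force: 41.4
```

```bash
python3 drive.py '[{"pos":[0,0,-0.0008],"aperture":0},{"pos":[0,0,-0.0008],"aperture":0},{"pos":[0,0,-0.0008],"aperture":0.02},{"pos":[0,0,-0.0008],"aperture":0.05},{"pos":[0,0,-0.0008],"aperture":0.05}]' && python3 drive.py '[{"aperture":0.05},{"aperture":0.05}]'
python3 - <<'E'
from h import *
rel([.428,.231,.0631],5)
E
```

```text
time: 14.38
ee_pos: [0.4279, 0.2312, 0.0625]
tcp_rot: [-180.0, 0.0, 84.1]
wrist_force: [0.5, 0.3, 0.0]
opening: 0.0429
grasp_force: 0.0
time: 14.55
ee_pos: [0.4279, 0.2312, 0.0626]
tcp_rot: [-180.0, 0.0, 84.1]
wrist_force: [0.5, 0.2, -0.3]
opening: 0.0499
grasp_force: 0.0
pos [0.4279 0.2312 0.0626] yaw 84.09 sd [0. 0. 0.] t 14.80 F [ 0.8  0.1 -0.7] grip 0.0 open 0.0502
tool shift [-0.0001  0.0001 -0.0005]
```

Run:
```python
from h import *
import pickle
A=pickle.load(open("w1.pkl","rb"));B=pickle.load(open("w2.pkl","rb"))
fa=lambda *p:np.array(p)/2+[250,0]
fb=lambda *p:(np.array(p)-[300,0])/2+[250,70]
print(onz(A,fa((152,130),(152,193)),.033),onz(B,fb((460,130)),.033))
print("ring", onz(A,fa((153,65),(153,182)),.059),onz(B,fb((465,140),(465,240)),.059))
rel([.5955,.300,.0645],1)
```

```text
[[0.5947666  0.28827956 0.033     ]
 [0.59249165 0.26447216 0.033     ]] [[0.59554857 0.31131251 0.033     ]]
ring [[0.59631601 0.30713482 0.059     ]
 [0.59247801 0.2668748  0.059     ]] [[0.59636469 0.30805551 0.059     ]
 [0.59316288 0.2693893  0.059     ]]
pos [0.428  0.2312 0.0627] yaw 84.09 sd [0. 0. 0.] t 14.85 F [ 0.3 -0.5 -0.5] grip 0.0 open 0.0501
tool shift [ 0.0857  0.1596 -0.0018]
```

```bash
python3 drive.py '[{"pos":[0,0,-0.04],"aperture":0.05},{"pos":[0,0,-0.075],"aperture":0.05},{"pos":[0.015,0.035,-0.075],"aperture":0.05},{"pos":[0.03,0.07,-0.075],"aperture":0.05},{"pos":[0.045,0.105,-0.075],"aperture":0.05}]' && python3 drive.py '[{"pos":[0.015,0.03,0],"aperture":0.05},{"pos":[0.0286,0.0545,0],"aperture":0.05},{"pos":[0.0286,0.0545,0.02],"aperture":0.05},{"pos":[0.0286,0.0545,0.05],"aperture":0.05},{"pos":[0.0286,0.0545,0.071],"aperture":0.05}]' && python3 drive.py '[{"aperture":0.05},{"aperture":0.05},{"aperture":0.05},{"aperture":0.05}]'
python3 - <<'E'
from h import *
rel([.5942,.288,.0645],5)
cv2.imwrite("pics/w7.png",vision.camera("wrist"))
E
```

```text
time: 15.27
ee_pos: [0.5388, 0.2658, 0.1392]
tcp_rot: [179.9, -0.1, 84.1]
wrist_force: [-0.1, 0.8, 1.0]
opening: 0.05
grasp_force: 0.0
time: 15.68
ee_pos: [0.5943, 0.2879, 0.0641]
tcp_rot: [-179.9, 0.0, 84.1]
wrist_force: [-0.5, 0.1, -0.8]
opening: 0.0499
grasp_force: 0.0
time: 16.02
ee_pos: [0.595, 0.2884, 0.069]
tcp_rot: [179.8, -0.1, 84.1]
wrist_force: [-0.5, -0.1, 0.3]
opening: 0.0503
grasp_force: 0.0
pos [0.5948 0.2883 0.0683] yaw 84.1 sd [0.0002 0.0001 0.0005] t 16.27 F [-0.   0.1  0.5] grip 0.0 open 0.0501
tool shift [-0.0003 -0.0005  0.0038]
```

View pics/w7.png

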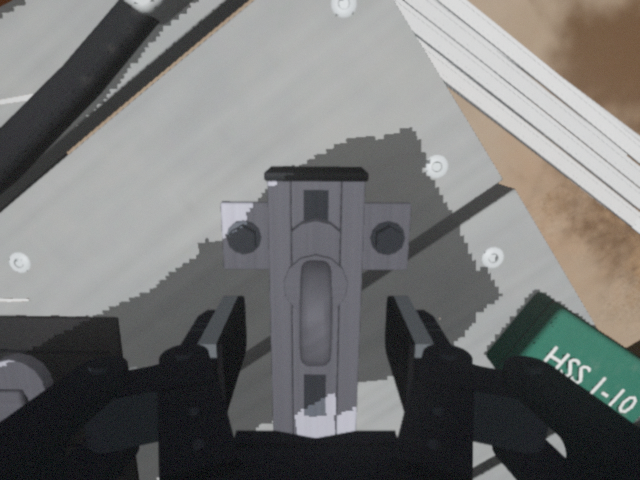

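```bash
python3 drive.py '[{"pos":[0,0,0.003],"aperture":0.05},{"pos":[0,0,0.003],"aperture":0.03},{"pos":[0,0,0.003],"aperture":0},{"pos":[0,0,0.003],"aperture":0},{"pos":[0,0,0.003],"aperture":0}]' 40 && python3 drive.py '[{"aperture":0},{"aperture":0},{"aperture":0},{"aperture":0}]'
python3 - <<'E'
from h import *
rel([.5942,.288,.0645],5)
E
```

```text
time: 16.73
ee_pos: [0.5943, 0.288, 0.0638]
tcp_rot: [180.0, -0.0, 84.1]
wrist_force: [0.7, -0.2, -2.0]
opening: 0.0105
grasp_force: 41.4
time: 17.07
ee_pos: [0.5942, 0.288, 0.0637]
tcp_rot: [180.0, -0.0, 84.1]
wrist_force: [0.6, 0.6, 0.0]
opening: 0.0097
grasp_force: 41.6
pos [0.5942 0.288  0.0637] yaw 84.09 sd [0. 0. 0.] t 17.32 F [-0.6 -0.3 -1.4] grip 41.6 open 0.0097
tool shift [ 0.     -0.     -0.0008]
```

```bash
python3 drive.py '[{"pos":[0,0,-0.002],"aperture":0},{"pos":[-0.01,0,-0.002],"aperture":0},{"pos":[-0.035,0,-0.002],"aperture":0},{"pos":[-0.07,0,-0.002],"aperture":0},{"pos":[-0.09,0,-0.002],"aperture":0}]' && python3 drive.py '[{"pos":[-0.02,0,0],"aperture":0},{"pos":[-0.045,0,0],"aperture":0},{"pos":[-0.07,0,0],"aperture":0},{"pos":[-0.09,0,0],"aperture":0},{"pos":[-0.1,0,0],"aperture":0}]' && python3 drive.py '[{"pos":[-0.02,0,0],"aperture":0},{"pos":[-0.04,0,0],"aperture":0},{"pos":[-0.055,0,0],"aperture":0},{"pos":[-0.055,0,0],"aperture":0},{"pos":[-0.055,0,0],"aperture":0}]'
python3 - <<'E'
from h import *
t=vision.camera_info("top");im=cv2.imread("pics/top0.png")
rel([.66,-.123,.12],4)
cv2.imwrite("pics/w8.png",vision.camera("wrist"))
cv2.imwrite("pics/t8.png",cv2.resize(im[120:270,340:520],None,fx=4,fy=4,interpolation=cv2.INTER_CUBIC))
E
```

```text
time: 17.73
ee_pos: [0.5841, 0.1956, 0.0654]
tcp_rot: [-180.0, 0.1, 84.1]
wrist_force: [0.8, -0.0, -0.9]
opening: 0.0097
grasp_force: 41.4
time: 18.15
ee_pos: [0.574, 0.0963, 0.0658]
tcp_rot: [-180.0, 0.0, 84.0]
wrist_force: [-0.0, -0.6, -1.0]
opening: 0.0101
grasp_force: 41.4
time: 18.57
ee_pos: [0.5689, 0.0438, 0.0657]
tcp_rot: [180.0, -0.0, 84.0]
wrist_force: [0.0, -0.6, -1.5]
opening: 0.0097
grasp_force: 41.4
pos [0.569  0.0448 0.0657] yaw 84.11 sd [0.     0.0002 0.    ] t 18.77 F [ 0.7  0.8 -2.5] grip 41.4 open 0.0100
tool shift [-0.1576  0.1077 -0.0543]
```

View pics/t8.png

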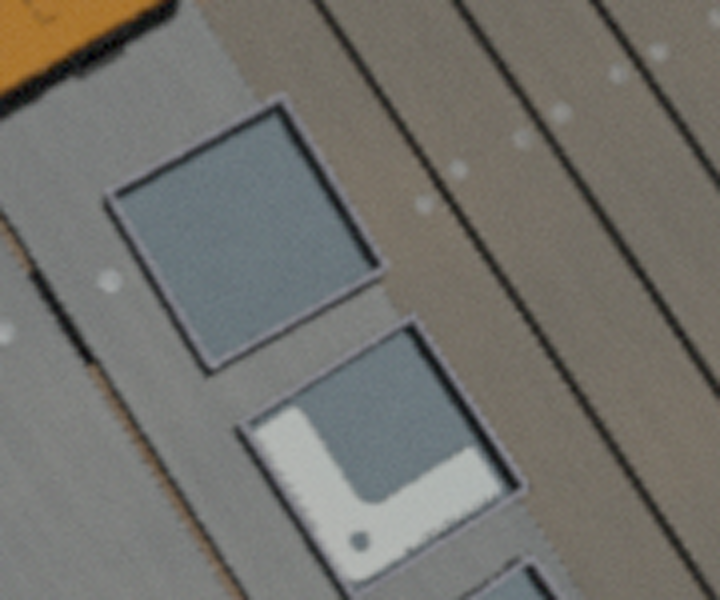

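Run:
```python
from h import *
t=vision.camera_info("top");s=vision.camera_info("scene")
P=np.array([(284,97),(382,268),(212,373),(105,198)])/4+[340,120]
Q=onz(t,P,.025);print(Q.round(4),Q.mean(0),[np.linalg.norm(Q[i]-Q[i-1]).round(4) for i in range(4)])
S=[(445,219),(449,249),(400,249),(398,219)]
print(onz(s,S,.025).round(4),onz(s,S,.025).mean(0));print(two(t,P,s,S).round(4))
c=Q.mean(0);print(np.hypot(*c[:2]))
rel([c[0],c[1],.12],1)
# case corners
print(onz(t,[(278,183),(386,120)],.05))
```

```text
[[ 0.7308 -0.1431  0.025 ]
 [ 0.6481 -0.1842  0.025 ]
 [ 0.601  -0.1036  0.025 ]
 [ 0.6844 -0.058   0.025 ]] [ 0.66607312 -0.12222252  0.025     ] [np.float64(0.097), np.float64(0.0923), np.float64(0.0933), np.float64(0.0951)]
[[ 0.7398 -0.1367  0.025 ]
 [ 0.6513 -0.1829  0.025 ]
 [ 0.5969 -0.1078  0.025 ]
 [ 0.6822 -0.0581  0.025 ]] [ 0.66756147 -0.12138259  0.025     ]
[[ 7.277e-01 -1.412e-01  3.370e-02  1.400e-03]
 [ 6.475e-01 -1.838e-01  2.780e-02  3.000e-04]
 [ 6.024e-01 -1.048e-01  2.000e-02  1.300e-03]
 [ 6.845e-01 -5.760e-02  2.360e-02  1.000e-03]]
0.6771940204511502
pos [0.569  0.045  0.0656] yaw 84.15 sd [0. 0. 0.] t 18.87 F [-0.4  0.2 -0.9] grip 41.4 open 0.0100
tool shift [-0.1564  0.1136 -0.0544]
[[ 0.65702522  0.10301021  0.05      ]
 [ 0.7701623  -0.09592156  0.05      ]]
```

```bash
python3 drive.py '[{"pos":[0,0,-0.03],"aperture":0},{"pos":[0,0,-0.06],"aperture":0},{"pos":[-0.03,0.022,-0.06],"aperture":0},{"pos":[-0.06,0.044,-0.06],"aperture":0},{"pos":[-0.09,0.066,-0.06],"aperture":0}]' && python3 drive.py '[{"pos":[-0.03,0.022,0],"aperture":0},{"pos":[-0.0661,0.0482,0],"aperture":0},{"pos":[-0.0661,0.0482,0],"aperture":0},{"pos":[-0.0661,0.0482,0.01],"aperture":0},{"pos":[-0.0661,0.0482,0.03],"aperture":0}]' && python3 drive.py '[{"aperture":0},{"aperture":0}]'
python3 - <<'E'
from h import *
rel([.6665,-.122,.0632],5)
cv2.imwrite("pics/w9.png",vision.camera("wrist"))
E
```

```text
time: 19.28
ee_pos: [0.6264, -0.0523, 0.1267]
tcp_rot: [179.9, -0.0, 84.2]
wrist_force: [1.5, 1.0, -1.6]
opening: 0.0105
grasp_force: 41.4
time: 19.7
ee_pos: [0.6677, -0.1227, 0.0969]
tcp_rot: [179.8, -0.0, 84.1]
wrist_force: [-0.6, -0.4, -1.3]
opening: 0.01
grasp_force: 41.5
time: 19.87
ee_pos: [0.6653, -0.1213, 0.0943]
tcp_rot: [-179.8, -0.0, 84.2]
wrist_force: [-0.1, -0.4, -0.2]
opening: 0.0103
grasp_force: 41.3
pos [ 0.6666 -0.1219  0.0967] yaw 84.15 sd [0.0003 0.0003 0.0005] t 20.12 F [-0.4  0.2 -1. ] grip 41.3 open 0.0101
tool shift [-0.0001 -0.0001  0.0335]
```

View pics/w9.png

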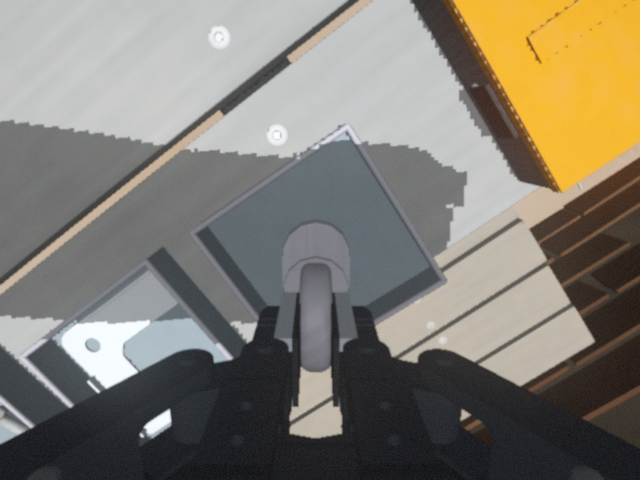

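```bash
python3 - <<'E'
from h import *
i=vision.camera_info("wrist");Q=onz(i,[(193,233),(349,125),(444,280)],.025);print(Q,(Q[0]+Q[2])/2,np.linalg.norm(Q[0]-Q[1]),np.linalg.norm(Q[2]-Q[1]))
E
python3 drive.py '[{"pos":[0,0,0.015],"aperture":0},{"pos":[0,0,0.028],"aperture":0},{"pos":[0,0,0.031],"aperture":0},{"pos":[0,0,0.032],"aperture":0},{"pos":[0,0,0.032],"aperture":0}]' && python3 drive.py '[{"aperture":0},{"aperture":0},{"aperture":0}]'
python3 - <<'E'
from h import *
rel([.6665,-.122,.0632],5)
E
```

```text
[[ 0.60611447 -0.10160198  0.025     ]
 [ 0.68923195 -0.05701313  0.025     ]
 [ 0.73242165 -0.14022713  0.025     ]] [ 0.66926806 -0.12091456  0.025     ] 0.09432221986102025 0.09375457595468352
time: 20.58
ee_pos: [0.6663, -0.1227, 0.0634]
tcp_rot: [-180.0, -0.0, 84.1]
wrist_force: [0.6, 0.4, -2.1]
opening: 0.01
grasp_force: 41.4
time: 20.83
ee_pos: [0.6665, -0.1228, 0.0637]
tcp_rot: [-180.0, 0.0, 84.1]
wrist_force: [-0.9, 0.2, -0.3]
opening: 0.01
grasp_force: 41.4
pos [ 0.6665 -0.1228  0.0637] yaw 84.09 sd [0. 0. 0.] t 21.08 F [ 0.2 -0.3 -1.1] grip 41.4 open 0.0099
tool shift [ 0.0008 -0.0001  0.0005]
```

```bash
python3 drive.py '[{"pos":[0.001,0.0012,0],"aperture":0},{"pos":[0.001,0.0012,0.0005],"aperture":0},{"pos":[0.001,0.0012,0.0005],"aperture":0},{"pos":[0.001,0.0012,0.0005],"aperture":0}]' && python3 drive.py '[{"pos":[0,0,0.0005],"aperture":0},{"pos":[0,0,0.0005],"aperture":0},{"pos":[0,0,0.0005],"aperture":0}]'&& python3 drive.py '[{"pos":[0,0,0.0005],"aperture":0},{"pos":[0,0,0.0005],"aperture":0},{"pos":[0,0,0.0005],"aperture":0}]'
```

```text
time: 21.42
ee_pos: [0.6679, -0.1218, 0.0632]
tcp_rot: [180.0, -0.0, 84.1]
wrist_force: [-0.0, -0.6, -1.7]
opening: 0.0101
grasp_force: 41.5
time: 21.67
ee_pos: [0.668, -0.1219, 0.0631]
tcp_rot: [180.0, -0.0, 84.1]
wrist_force: [-0.1, 1.1, 2.6]
opening: 0.0102
grasp_force: 41.9
time: 21.92
ee_pos: [0.6681, -0.1219, 0.0632]
tcp_rot: [179.9, -0.0, 84.1]
wrist_force: [-1.5, 0.1, 6.0]
opening: 0.01
grasp_force: 42.4
```

```bash
python3 drive.py '[{"pos":[0,0,-0.0005],"aperture":0},{"pos":[0,0,-0.0005],"aperture":0.02},{"pos":[0,0,-0.0005],"aperture":0.04},{"pos":[0,0,-0.0005],"aperture":0.04},{"pos":[0,0,-0.0005],"aperture":0.04}]' && python3 drive.py '[{"aperture":0.04},{"aperture":0.04},{"pos":[0,0,-0.02],"aperture":0.04},{"pos":[0,0,-0.05],"aperture":0.04},{"pos":[0,0,-0.08],"aperture":0.04}]'
python3 - <<'E'
from h import *
rel([.4279,.2312,.144],2)
im=vision.camera("scene");t=vision.camera("top")
c=np.hstack([cv2.resize(im[190:290,360:480],(480,400)),cv2.resize(t[120:220,345:425],(320,400))]);cv2.imwrite("pics/c10.png",c)
E
```

```text
time: 22.33
ee_pos: [0.6677, -0.1219, 0.0623]
tcp_rot: [-180.0, 0.0, 84.1]
wrist_force: [0.0, 0.4, 0.4]
opening: 0.0403
grasp_force: 0.0
time: 22.75
ee_pos: [0.6671, -0.1218, 0.1426]
tcp_rot: [-179.9, -0.0, 84.1]
wrist_force: [0.9, -0.0, 0.3]
opening: 0.0402
grasp_force: 0.0
pos [ 0.6694 -0.1222  0.1496] yaw 84.09 sd [0.0003 0.0001 0.0009] t 22.85 F [ 0.7 -0.8  0.2] grip 0.0 open 0.0400
tool shift [ 0.3266 -0.2766  0.0056]
```

View pics/c10.png

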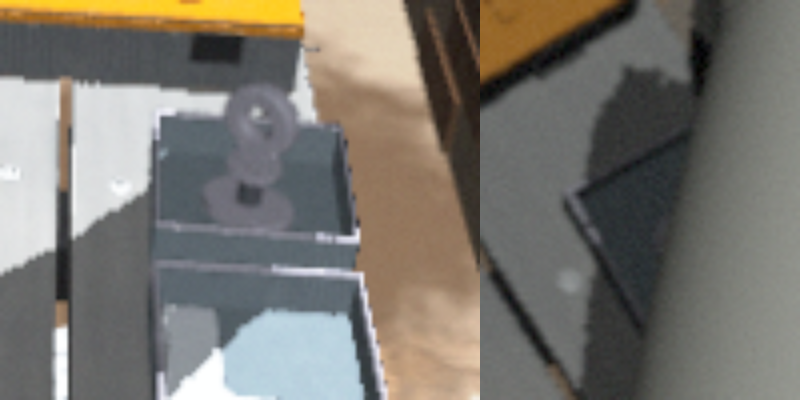

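```bash
python3 drive.py '[{"pos":[0.03,-0.025,0],"aperture":0.04},{"pos":[0.06,-0.05,0],"aperture":0.04},{"pos":[0.09,-0.075,0],"aperture":0.04},{"pos":[0.12,-0.1,0],"aperture":0.04},{"pos":[0.15,-0.125,0],"aperture":0.04}]' && python3 drive.py '[{"pos":[0.03,-0.025,0],"aperture":0.05},{"pos":[0.06,-0.05,0],"aperture":0.05},{"pos":[0.09,-0.075,0],"aperture":0.05},{"pos":[0.12,-0.1,0],"aperture":0.05},{"pos":[0.15,-0.125,0],"aperture":0.05}]' && python3 drive.py '[{"pos":[0.0266,-0.0266,0],"aperture":0.05},{"pos":[0.0266,-0.0266,0],"aperture":0.05},{"pos":[0.0266,-0.0266,0],"aperture":0.05}]'
python3 - <<'E'
from h import *
rel([.4279,.2312,.0626],5)
E
```

```text
time: 23.37
ee_pos: [0.557, 0.0413, 0.1408]
tcp_rot: [-179.9, 0.0, 84.1]
wrist_force: [0.7, 0.3, -0.2]
opening: 0.04
grasp_force: 0.0
time: 23.78
ee_pos: [0.4481, 0.2032, 0.1412]
tcp_rot: [-179.9, 0.1, 84.1]
wrist_force: [0.8, 0.6, -0.8]
opening: 0.0503
grasp_force: 0.0
time: 24.03
ee_pos: [0.4248, 0.2325, 0.1415]
tcp_rot: [-179.9, 0.1, 84.3]
wrist_force: [-0.3, 0.2, -0.1]
opening: 0.0496
grasp_force: 0.0
pos [0.4263 0.2309 0.1419] yaw 84.07 sd [0.0004 0.0004 0.0002] t 24.28 F [ 0.3  0.1 -0.3] grip 0.0 open 0.0495
tool shift [0.0005 0.0015 0.0793]
```

```bash
python3 drive.py '[{"pos":[0.0005,0.0012,0.03],"aperture":0.05},{"pos":[0.0005,0.0012,0.06],"aperture":0.05},{"pos":[0.0005,0.0012,0.076],"aperture":0.05},{"pos":[0.0005,0.0012,0.079],"aperture":0.05},{"pos":[0.0005,0.0012,0.079],"aperture":0.05}]' && python3 drive.py '[{"aperture":0.05},{"aperture":0.05},{"aperture":0.05},{"aperture":0.05}]'
python3 - <<'E'
from h import *
rel([.4279,.2312,.0626],5)
E
```

```text
time: 24.7
ee_pos: [0.4274, 0.2308, 0.0628]
tcp_rot: [-179.9, 0.1, 84.0]
wrist_force: [-0.4, -0.1, 0.4]
opening: 0.05
grasp_force: 0.0
time: 25.03
ee_pos: [0.4281, 0.2321, 0.0647]
tcp_rot: [179.9, -0.1, 84.1]
wrist_force: [0.1, 0.3, 0.6]
opening: 0.0502
grasp_force: 0.0
pos [0.4277 0.232  0.0642] yaw 84.1 sd [0.0001 0.     0.0002] t 25.28 F [-0.1  0.2 -0.1] grip 0.0 open 0.0501
tool shift [-0.0007  0.0002  0.0016]
```

```bash
python3 drive.py '[{"pos":[-0.0006,0,0.001],"aperture":0.05},{"pos":[-0.0006,0,0.001],"aperture":0.03},{"pos":[-0.0006,0,0.001],"aperture":0},{"pos":[-0.0006,0,0.001],"aperture":0},{"pos":[-0.0006,0,0.001],"aperture":0}]' 40 && python3 drive.py '[{"aperture":0},{"aperture":0},{"aperture":0},{"aperture":0}]'
python3 - <<'E'
from h import *
rel([.4279,.2312,.0626],5)
E
```

```text
time: 25.7
ee_pos: [0.4275, 0.2312, 0.0627]
tcp_rot: [-180.0, 0.0, 84.1]
wrist_force: [-0.5, -0.6, 1.0]
opening: 0.0069
grasp_force: 42.5
time: 26.03
ee_pos: [0.4275, 0.2312, 0.0627]
tcp_rot: [180.0, -0.0, 84.1]
wrist_force: [-0.3, 0.7, -0.9]
opening: 0.0073
grasp_force: 42.5
pos [0.4274 0.2312 0.0627] yaw 84.09 sd [0. 0. 0.] t 26.28 F [ 0.7  0.2 -0.2] grip 42.4 open 0.0068
tool shift [0.     0.0005 0.0001]
```

```bash
python3 drive.py '[{"pos":[0,0,-0.03],"aperture":0},{"pos":[0,0,-0.06],"aperture":0},{"pos":[-0.025,0.025,-0.06],"aperture":0},{"pos":[-0.05,0.05,-0.06],"aperture":0},{"pos":[-0.075,0.075,-0.06],"aperture":0}]' && python3 drive.py '[{"pos":[-0.025,0.025,0],"aperture":0},{"pos":[-0.05,0.05,0],"aperture":0},{"pos":[-0.075,0.07,0],"aperture":0},{"pos":[-0.097,0.0848,0],"aperture":0},{"pos":[-0.097,0.0848,0],"aperture":0}]' && python3 drive.py '[{"pos":[0,0,0.025],"aperture":0},{"pos":[0,0,0.045],"aperture":0},{"pos":[0,0,0.053],"aperture":0},{"pos":[0,0,0.054],"aperture":0},{"pos":[0,0,0.054],"aperture":0}]'&& python3 drive.py '[{"aperture":0},{"aperture":0},{"aperture":0}]'
python3 - <<'E'
from h import *
rel([.5689,.0440,.0644],5)
E
```

```text
time: 26.7
ee_pos: [0.4951, 0.1483, 0.1233]
tcp_rot: [179.9, -0.0, 84.2]
wrist_force: [0.2, 1.7, -2.0]
opening: 0.0071
grasp_force: 42.2
time: 27.12
ee_pos: [0.5703, 0.0398, 0.1218]
tcp_rot: [-180.0, 0.1, 83.9]
wrist_force: [-0.1, 0.3, -2.9]
opening: 0.0069
grasp_force: 42.2
time: 27.53
ee_pos: [0.5684, 0.044, 0.0687]
tcp_rot: [-180.0, 0.0, 84.1]
wrist_force: [0.3, 0.4, -1.5]
opening: 0.0069
grasp_force: 42.2
time: 27.78
ee_pos: [0.5693, 0.0439, 0.0699]
tcp_rot: [179.9, -0.0, 84.1]
wrist_force: [1.3, -1.1, -1.7]
opening: 0.0071
grasp_force: 42.1
pos [0.569  0.0438 0.0693] yaw 84.1 sd [0.0001 0.     0.0003] t 28.03 F [-0.1 -0.6 -2.2] grip 42.1 open 0.0073
tool shift [ 0.0002 -0.0001  0.0049]
```

```bash
python3 drive.py '[{"pos":[0,0,0.004],"aperture":0},{"pos":[0,0,0.0047],"aperture":0},{"pos":[0,0,0.0047],"aperture":0},{"pos":[0,0,0.0047],"aperture":0}]'
python3 - <<'E'
from h import *
rel([.5869,.2182,.0644],6)
cv2.imwrite("pics/w11.png",vision.camera("wrist"))
E
```

```text
time: 28.37
ee_pos: [0.5686, 0.0437, 0.0638]
tcp_rot: [-180.0, 0.0, 84.1]
wrist_force: [-0.2, -0.2, -2.1]
opening: 0.0069
grasp_force: 42.2
pos [0.5687 0.0437 0.064 ] yaw 84.09 sd [0.     0.     0.0001] t 28.67 F [ 0.1 -0.4 -1.9] grip 42.2 open 0.0073
tool shift [ 1.754e-01  1.000e-04 -4.000e-04]
```

View pics/w11.png

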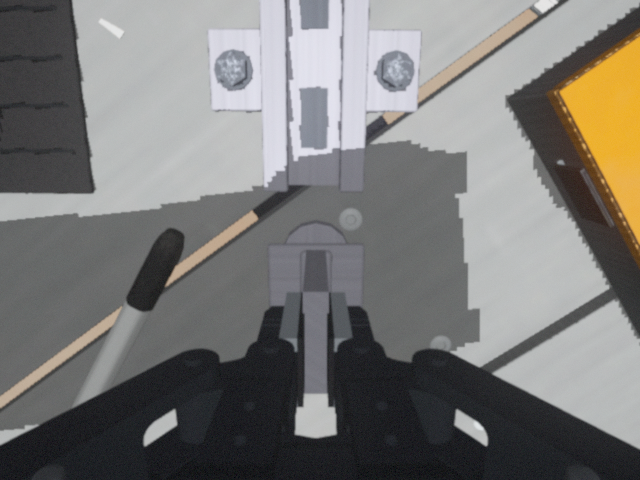

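Same as w6: the cleat (foot top at about 315,225) is aligned with the rail (centre col 315). Insert 5 cm slowly first.

```bash
python3 drive.py '[{"pos":[0.01,0,-0.0004],"aperture":0},{"pos":[0.02,0,-0.0004],"aperture":0},{"pos":[0.03,0,-0.0004],"aperture":0},{"pos":[0.04,0,-0.0004],"aperture":0},{"pos":[0.05,0,-0.0004],"aperture":0}]' && python3 drive.py '[{"pos":[0.02,0,0],"aperture":0},{"pos":[0.04,0,0],"aperture":0},{"pos":[0.06,0,0],"aperture":0},{"pos":[0.08,0,0],"aperture":0},{"pos":[0.1,0,0],"aperture":0}]' && python3 drive.py '[{"pos":[0.015,0,0],"aperture":0},{"pos":[0.0254,0,0],"aperture":0},{"pos":[0.0254,0,0],"aperture":0},{"pos":[0.0254,0,0],"aperture":0},{"pos":[0.0254,0,0],"aperture":0}]'
python3 - <<'E'
from h import *
rel([.5869,.2182,.0626],5)
E
```

```text
time: 29.13
ee_pos: [0.5739, 0.0949, 0.0644]
tcp_rot: [-180.0, -0.0, 84.1]
wrist_force: [0.0, -0.6, -0.9]
opening: 0.007
grasp_force: 42.2
time: 29.55
ee_pos: [0.584, 0.1949, 0.0643]
tcp_rot: [-180.0, -0.0, 84.1]
wrist_force: [0.5, -0.3, -2.4]
opening: 0.0071
grasp_force: 42.2
time: 29.97
ee_pos: [0.5867, 0.2176, 0.0643]
tcp_rot: [-180.0, 0.0, 84.1]
wrist_force: [0.6, -0.8, -3.1]
opening: 0.0071
grasp_force: 42.2
pos [0.5868 0.2174 0.0645] yaw 84.04 sd [0.     0.0001 0.0001] t 30.22 F [ 0.1  1.1 -2.1] grip 42.2 open 0.0070
tool shift [0.0008 0.     0.0019]
```

```bash
python3 drive.py '[{"pos":[0.0008,0,0.001],"aperture":0},{"pos":[0.0008,0,0.002],"aperture":0},{"pos":[0.0008,0,0.002],"aperture":0}]' && python3 drive.py '[{"aperture":0.02},{"aperture":0.05},{"aperture":0.05},{"aperture":0.05},{"aperture":0.05}]' && python3 drive.py '[{"aperture":0.05},{"pos":[0,0,-0.02],"aperture":0.05},{"pos":[0,0,-0.05],"aperture":0.05},{"pos":[0,0,-0.08],"aperture":0.05}]'
python3 - <<'E'
from h import *
rel([.4188,.1373,.1438],4)
E
```

```text
time: 30.47
ee_pos: [0.5869, 0.2189, 0.0623]
tcp_rot: [180.0, -0.0, 84.1]
wrist_force: [0.1, 0.9, -1.8]
opening: 0.0071
grasp_force: 42.3
time: 30.88
ee_pos: [0.5869, 0.219, 0.0625]
tcp_rot: [180.0, -0.0, 84.1]
wrist_force: [0.3, -0.2, 0.1]
opening: 0.0501
grasp_force: 0.0
time: 31.22
ee_pos: [0.5862, 0.2187, 0.1425]
tcp_rot: [-179.9, 0.1, 84.1]
wrist_force: [1.1, 0.5, 1.0]
opening: 0.0501
grasp_force: 0.0
pos [0.5881 0.2194 0.1467] yaw 84.1 sd [0.0005 0.0002 0.0026] t 31.42 F [-0.4  0.1  0.2] grip 0.0 open 0.0500
tool shift [-0.0991 -0.16    0.0029]
```

```bash
python3 drive.py '[{"pos":[-0.02,-0.033,0],"aperture":0.05},{"pos":[-0.04,-0.066,0],"aperture":0.05},{"pos":[-0.06,-0.1,0],"aperture":0.05},{"pos":[-0.08,-0.13,0],"aperture":0.05},{"pos":[-0.099,-0.159,0],"aperture":0.05}]' && python3 drive.py '[{"aperture":0.05},{"pos":[0,0,0.03],"aperture":0.05},{"pos":[0,0,0.06],"aperture":0.05},{"pos":[0,0,0.075],"aperture":0.05},{"pos":[0,0,0.078],"aperture":0.05}]' && python3 drive.py '[{"aperture":0.05},{"aperture":0.05},{"aperture":0.05},{"aperture":0.05}]'
python3 - <<'E'
from h import *
rel([.4188,.1373,.0638],5)
E
```

```text
time: 31.83
ee_pos: [0.4161, 0.1359, 0.1404]
tcp_rot: [-179.9, 0.1, 84.1]
wrist_force: [-0.5, 0.6, 2.2]
opening: 0.05
grasp_force: 0.0
time: 32.25
ee_pos: [0.4163, 0.1361, 0.0602]
tcp_rot: [-179.7, 0.1, 84.1]
wrist_force: [-0.6, -0.9, -0.0]
opening: 0.0499
grasp_force: 0.0
time: 32.58
ee_pos: [0.4192, 0.1371, 0.0655]
tcp_rot: [179.9, -0.0, 84.1]
wrist_force: [0.0, 0.6, -0.8]
opening: 0.05
grasp_force: 0.0
pos [0.4189 0.137  0.065 ] yaw 84.1 sd [0.0001 0.0001 0.0002] t 32.83 F [ 0.3  0.4 -1. ] grip 0.0 open 0.0499
tool shift [ 0.0003 -0.0001  0.0012]
```

```bash
python3 drive.py '[{"pos":[0.0003,0,0.0004],"aperture":0.05},{"pos":[0.0003,0,0.0004],"aperture":0.04},{"pos":[0.0003,0,0.0004],"aperture":0.015},{"pos":[0.0003,0,0.0004],"aperture":0.015},{"pos":[0.0003,0,0.0004],"aperture":0.015}]' 40 && python3 drive.py '[{"aperture":0.015},{"aperture":0.015},{"aperture":0.015},{"aperture":0.015}]'
python3 - <<'E'
from h import *
rel([.5689,.0438,.0657],5)
E
```

```text
time: 33.25
ee_pos: [0.4186, 0.1372, 0.0641]
tcp_rot: [180.0, -0.0, 84.1]
wrist_force: [-0.8, 0.3, 2.4]
opening: 0.0231
grasp_force: 39.9
time: 33.58
ee_pos: [0.4186, 0.1372, 0.0641]
tcp_rot: [180.0, -0.0, 84.1]
wrist_force: [-1.1, 0.4, 4.7]
opening: 0.0228
grasp_force: 40.0
pos [0.4186 0.1372 0.0641] yaw 84.09 sd [0. 0. 0.] t 33.83 F [-1.6 -0.2  4.8] grip 40.1 open 0.0232
tool shift [-0.0774  0.1591 -0.0016]
```

```bash
python3 drive.py '[{"pos":[0,0,-0.03],"aperture":0.015},{"pos":[0,0,-0.06],"aperture":0.015},{"pos":[-0.015,0.03,-0.06],"aperture":0.015},{"pos":[-0.03,0.06,-0.06],"aperture":0.015},{"pos":[-0.045,0.09,-0.06],"aperture":0.015}]' && python3 drive.py '[{"pos":[-0.015,0.03,0],"aperture":0.015},{"pos":[-0.0324,0.0691,0],"aperture":0.015},{"pos":[-0.0324,0.0691,0],"aperture":0.015},{"pos":[-0.0324,0.0691,0.02],"aperture":0.015},{"pos":[-0.0324,0.0691,0.04],"aperture":0.015}]' && python3 drive.py '[{"pos":[0,0,0.01],"aperture":0.015},{"pos":[0,0,0.015],"aperture":0.015},{"pos":[0,0,0.016],"aperture":0.015},{"pos":[0,0,0.016],"aperture":0.015},{"pos":[0,0,0.016],"aperture":0.015}]'&& python3 drive.py '[{"aperture":0.015},{"aperture":0.015},{"aperture":0.015}]'
python3 - <<'E'
from h import *
rel([.5689,.0438,.0657],5)
E
```

```text
time: 34.25
ee_pos: [0.5045, 0.0825, 0.1241]
tcp_rot: [180.0, -0.0, 84.2]
wrist_force: [0.4, 1.0, -1.7]
opening: 0.0229
grasp_force: 40.3
time: 34.67
ee_pos: [0.5697, 0.0431, 0.0829]
tcp_rot: [180.0, 0.0, 84.0]
wrist_force: [-0.7, 0.7, -2.9]
opening: 0.023
grasp_force: 40.7
time: 35.08
ee_pos: [0.5693, 0.044, 0.0691]
tcp_rot: [179.9, -0.0, 84.1]
wrist_force: [-0.8, 0.2, -1.3]
opening: 0.0228
grasp_force: 40.6
time: 35.33
ee_pos: [0.5691, 0.0439, 0.0686]
tcp_rot: [179.9, -0.0, 84.1]
wrist_force: [0.5, -0.2, -2.4]
opening: 0.0224
grasp_force: 40.6
pos [0.5689 0.0438 0.0682] yaw 84.1 sd [0.0001 0.     0.0002] t 35.58 F [ 0.8  0.4 -1.8] grip 40.6 open 0.0229
tool shift [-0.     -0.      0.0025]
```

```bash
python3 drive.py '[{"pos":[0,0,0.0022],"aperture":0.015},{"pos":[0,0,0.0022],"aperture":0.015},{"pos":[0,0,0.0022],"aperture":0.015},{"pos":[0,0,0.0022],"aperture":0.015}]'
python3 - <<'E'
from h import *
rel([.5794,.1454,.0657],4)
E
python3 drive.py '[{"pos":[0.01,0,0],"aperture":0.015},{"pos":[0.02,0,0],"aperture":0.015},{"pos":[0.03,0,0],"aperture":0.015},{"pos":[0.04,0,0],"aperture":0.015},{"pos":[0.05,0,0],"aperture":0.015}]'
```

```text
time: 35.92
ee_pos: [0.5688, 0.0438, 0.0657]
tcp_rot: [-180.0, 0.0, 84.1]
wrist_force: [0.2, 0.1, -2.5]
opening: 0.0231
grasp_force: 40.6
pos [0.5688 0.0438 0.0658] yaw 84.09 sd [0. 0. 0.] t 36.12 F [ 0.8  1.2 -2.4] grip 40.6 open 0.0227
tool shift [1.022e-01 0.000e+00 1.000e-04]
time: 36.53
ee_pos: [0.574, 0.095, 0.0658]
tcp_rot: [-180.0, -0.0, 84.1]
wrist_force: [-0.3, 0.0, -3.0]
opening: 0.023
grasp_force: 40.7
```

```bash
python3 drive.py '[{"pos":[0.015,0,0],"aperture":0.015},{"pos":[0.03,0,0],"aperture":0.015},{"pos":[0.045,0,0],"aperture":0.015},{"pos":[0.0522,0,0],"aperture":0.015},{"pos":[0.0522,0,0],"aperture":0.015}]' && python3 drive.py '[{"aperture":0.015},{"aperture":0.015},{"aperture":0.015}]'
python3 - <<'E'
from h import *
rel([.5794,.1454,.0637],4)
E
```

```text
time: 36.95
ee_pos: [0.5794, 0.1475, 0.0656]
tcp_rot: [-180.0, -0.0, 84.2]
wrist_force: [-0.3, 0.4, -2.0]
opening: 0.0226
grasp_force: 40.7
time: 37.2
ee_pos: [0.5793, 0.1448, 0.0658]
tcp_rot: [-180.0, 0.0, 84.1]
wrist_force: [-0.8, 0.8, -2.3]
opening: 0.0229
grasp_force: 40.7
pos [0.5794 0.1449 0.0659] yaw 84.05 sd [0.     0.0001 0.    ] t 37.40 F [-0.4 -0.3 -2.2] grip 40.7 open 0.0229
tool shift [ 0.0005 -0.      0.0022]
```

Lower, release, retreat and look.

```bash
python3 drive.py '[{"pos":[0.0004,0,0.001],"aperture":0.015},{"pos":[0.0004,0,0.002],"aperture":0.015},{"pos":[0.0004,0,0.002],"aperture":0.015}]' && python3 drive.py '[{"aperture":0.03},{"aperture":0.05},{"aperture":0.05},{"aperture":0.05},{"aperture":0.05}]' && python3 drive.py '[{"aperture":0.05},{"pos":[0,0,-0.03],"aperture":0.05},{"pos":[0,0,-0.07],"aperture":0.05},{"pos":[0,0,-0.11],"aperture":0.05},{"pos":[0,0,-0.15],"aperture":0.05}]' && python3 drive.py '[{"pos":[0,-0.04,0],"aperture":0.05},{"pos":[0,-0.08,0],"aperture":0.05},{"pos":[0,-0.12,0],"aperture":0.05},{"pos":[0,-0.16,0],"aperture":0.05},{"pos":[0,-0.2,0],"aperture":0.05}]' && python3 drive.py '[{"pos":[0,-0.03,0],"aperture":0.05},{"pos":[0,-0.05,0],"aperture":0.05},{"pos":[0,-0.05,0],"aperture":0.05}]'
python3 - <<'E'
from h import *
print(avg(4)[0],o_())
a=vision.camera("scene")[150:390,170:490];b=vision.camera("top")[60:300,140:520]
cv2.imwrite("pics/fin.png",np.vstack([cv2.resize(a,(400,300)),cv2.resize(b,(400,253))]))
# stud and eye tops by two views need pixel picks; report predicted pixels
t=vision.camera_info("top");print(proj(t,[[.5794,.1454,.0785],[.5869,.2182,.0785],[.6675,-.1215,.0785]]).round(0))
E
```

```text
time: 37.65
ee_pos: [0.5794, 0.1458, 0.0638]
tcp_rot: [180.0, 0.0, 84.1]
wrist_force: [-0.2, 0.8, -2.0]
opening: 0.0234
grasp_force: 40.7
time: 38.07
ee_pos: [0.5794, 0.1459, 0.0639]
tcp_rot: [180.0, -0.0, 84.1]
wrist_force: [0.6, 0.0, -0.4]
opening: 0.05
grasp_force: 0.0
time: 38.48
ee_pos: [0.5789, 0.1457, 0.2154]
tcp_rot: [-180.0, 0.0, 84.1]
wrist_force: [0.6, 0.1, -0.5]
opening: 0.0499
grasp_force: 0.0
time: 38.9
ee_pos: [0.3787, 0.1663, 0.2136]
tcp_rot: [180.0, -0.0, 84.1]
wrist_force: [0.7, -0.1, 1.0]
opening: 0.0502
grasp_force: 0.0
time: 39.15
ee_pos: [0.328, 0.1717, 0.2147]
tcp_rot: [179.9, -0.1, 84.2]
wrist_force: [-0.5, 0.1, -0.1]
opening: 0.05
grasp_force: 0.0
[0.33070976 0.17173241 0.21417   ] t 39.35 F [ 0.3 -0.5  0.1] grip 0.0 open 0.0500
[[253. 223.]
 [211. 220.]
 [405. 170.]]
```

View pics/fin.png

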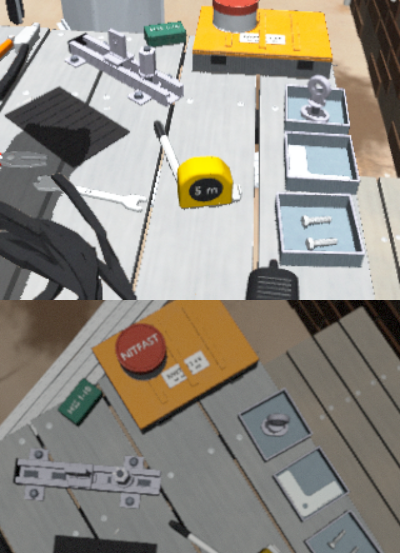

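The picture shows the cleat and hex back in the rail, the eye upright in the middle of its tray at about (318,100) in the picture, and the bolts and corner untouched.

```bash
python3 -c "
from workcell import bot, vision, sensors, job_done
print(job_done())"
```

```text
the job is handed in; nothing more can be done
None
```

The job is done and handed in at about 39 s: the eye fitting stands upright in the middle of the empty grey tray, and the cleat and hex fittings are back in the rail, each within about 1 mm of its original place by the measured gripper positions.

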